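# Lock the paper-roll brake: hold the setting nut, tighten the jam nut

### The arm

A 7-joint arm with a two-finger parallel gripper is mounted at the origin on the work surface. World frame = base frame: x ahead of the robot, y to its left, z up, the work surface at z = 0. Lengths are in m, angles in rad, forces in N, time in s.
With the tool pointing down it reaches from about 0.4 to 0.85 m from the base axis. Payload 4.4 kg.
Tool frame: the origin (TCP) lies midway between the tips of the shut fingers; the grasp point (between the pads) lies 19 mm behind it; z points along the fingers, y is the direction in which the jaws open and shut (so a half turn about z gives the same grasp; the last joint's range is limited). The gripper opens to 94 mm and grips with 3 to 60 N. Pads are 16 mm wide; open, the fingers measure 119 mm over their backs; the gripper's body (75 mm by 177 mm) begins 78 mm behind the grasp point.
Start: joints at [-1.269, 0.628, 0.038, 1.517, -0.027, 0.996, -0.02], TCP at [0.234, 0.607, 0.205] pointing down, gripper open.
Joint ranges: [-3.06, 3.06], [-0.37, 2.12], [-1.25, 1.32], [0.18, 2.47], [-1.1, 4.24], [0.23, 1.98], [-2.94, 2.94]. Speed limits (rad/s): [2.57, 2.57, 3.14, 3.14, 3.14, 3.14, 3.14].

### API

Orientations are given as a unit quaternion [w, x, y, z].
In Python, from cell import manip gives the robot as it stands.
- The arm moves only by the shell command python3 -m jog 'ROWS'. ROWS is JSON, a list of rows, each a list of 3 entries, a list of its own where there are three numbers: the shift along the tool's x, y, z in units of 30 mm (1.0 is 30 mm), then the turn, a rotation vector about the tool's x, y, z in units of 10 degrees (1.0 is 10 degrees), then the finger opening in mm, from 0 to 94. A call has 1 to 5 rows; each row shifts and turns the pose as measured when the row begins, along the tool's axes as they then stand; what a row does not reach is not made up. A row lasts 1/8 s, in which the tool goes at most 62.5 mm and 10.7 degrees, less where a joint would pass 70% of its speed; a pose out of reach is approached as far as the arm can. A call is refused whole if a number of a shift passes 1 or a number of a turn 1, either way. A call with a gripper value outside its range is refused whole. The fingers move at their own pace and stop on an object; the grip force is fixed at half the most. Time passes only in rows, so rows that do not move let the fingers close. It gives the time, the measured TCP pose, the force and the opening at its end, in the units of the state.
- manip.observe(): the state, without advancing time (a new reading comes with each control period).
- manip.camera(name): name is "scene" or "top"; returns a dict with "image" (384x512x3 uint8, red, green, blue), "intrinsics" (3x3 intrinsics, pixels), "world_to_cam" (4x4, takes a point from world to camera coordinates). Camera axes: x right, y up, looking along -z (the intrinsics and any distortion apply to the point x, -y, -z); pixel columns grow to the right and rows downward; lengths in m; the calibration is good to about 2 mm. A picture is of the moment at which its call begins. There is no depth.
- manip.job_done(): hands the job in, once; it reports no verdict.
The state is a dict: "clock": time; "joint_pos": joint angles; "qd": joint speeds; "joint_torque": joint torques, N m; "eef_pos": TCP position; "ee_rot": TCP orientation; "wrist_force": force on the tool from outside, world axes, zero at the start; "wrist_torque": the same for the moment, N m; "finger_gap": finger opening in m.
Only numpy, scipy, OpenCV 4.12 (cv2) and the standard library are available. Lean on these libraries where they do the work, as an engineer would, in place of code of your own. Each camera call takes 0.05 s, during which the arm holds its last target. There are 200 camera calls.

### The job

Lock the brake of the paper roll: slide the yellow-handled spanner flat along the blue casting fully onto the brass setting nut, with its handle beside the stop pin, and let go of it so that the pin holds the nut still. Then push the red knob of the jam nut's lever clockwise (seen from above) until it binds, and lean on it firmly for about half a second with 10 to 20 N, never past 25 N. Leave the lever tight and the spanner lying on the nut, keep the brass nut from turning with the lever, and do not disturb the paint can, tape roll or brush.

Things in the scene. Friction and masses are not known exactly. Their poses are not given: they have to be found in the camera images.
- stud (a point): Foot of the upright 22 mm steel stud on the flat top of the blue casting, 30 mm above the table; z up. The stud rises 66 mm. The casting reaches +-65 mm in x, +65 to -245 mm in y. The nuts sit round the stud. The fitted spanner lies flat on the casting, its handle along -y of this frame, its jaw opening to +y.
- sleeve (a point): Centre of the yellow sleeve on the loose spanner's handle: 80 mm long (x), 24 wide (y), 22 high (z), underside level with the spanner's. x points to the jaw, z up. Spanner 0.30 kg, steel 10 mm thick, lying flat on the table; it balances about 9 mm from here towards the jaw. Behind the sleeve a 22 mm wide bar runs to 115 mm from here.
- jaw (a point): Centre of the spanner's open jaw, 115 mm from the sleeve's centre along x, 5 mm above the underside; same axes. Mouth 41.6 mm wide, flared from 17 to 29 mm ahead of this point; about 75 mm over the prongs' outsides. The throat's floor, 24 mm behind this point, meets a corner of the nut (23 mm from the stud's axis) when fully home.
- stop_pin: Fixed upright steel pin, 12 mm across and 26 mm high, on the casting at x = -20 mm, y = -215 mm in the stud's frame; origin at its foot. It stands 3 mm beside the fitted spanner's bar, on the side to which the handle swings when the nut is dragged clockwise.
- jam_nut: The steel jam nut, 36 mm across flats, with its lever and knob; origin on the stud's axis at the casting's top, x along the lever to the knob. The lever starts 103 to 168 degrees counter-clockwise from the stud's x axis and turns clockwise from above to tighten; once bound it yields only a few mm at 20 N.
- spanner: The whole spanner; origin under the sleeve's centre, axes as the sleeve.
- setting_nut (a joint): Angle of the brass hexagonal setting nut (40 mm across flats, 18 mm high, standing on the casting; at 0 two flats face the stud's +x and -x), rad, growing clockwise from above; 0 at the start. It turns more easily (0.12 N m) than the jam nut turns on it (0.2 N m), so unheld it is dragged along. It keeps about 0.1 rad of play in the spanner.
- knob (a point): Centre of the upright red knob (18 mm across, 40 high, +-20) on the lever of the jam nut, which sits on the brass nut: 80 mm from the stud's axis, 51 mm above the casting; x points outward along the lever, a 14 mm bar 23 to 31 mm above the casting. Turns at about 2.5 N until it binds on the brass nut, differing each time: found by feel, when the lever points 40 to 78 degrees counter-clockwise from the stud's x.
- paint_can: Closed paint can, 84 mm across, 105 mm high, origin under its centre; a bystander.
- tape_roll: Roll of blue tape lying flat, 96 mm across, 24 mm high, origin under its centre; a bystander.
- paint_brush: Paint brush lying on the table, origin under its middle; a bystander.

How it is judged:
On the way, in this order (a step that is already met when the one before it is completed fails the run):
1. the spanner lies flat and fully home on the setting nut, released (horizontal distance between jaw and stud below 0.007 m and z of jaw in the frame of stud below 0.009 m and angle between jaw's own z axis and vertical below 0.1 rad and angle between the x axis of jaw and the y axis of stud, either way round below 0.2 rad and contact force between the fingers and spanner below 0.3 N), for 0.2 s.
2. the jam nut is tightened against the setting nut, held by the spanner alone: the spanner bears on the stop pin with more than 2.1 N (about 8 N at the knob), hands off the spanner (contact force between spanner and stop_pin above 2.1 N and contact force between the fingers and spanner below 0.3 N), for 0.25 s.
At the end, for the whole second after the job is handed in: Lever at rest, left where it bound (knob over 12 mm to the stud's +x); setting nut within 0.3 rad of its start; the spanner, released and at rest, lies flat on the casting (under 4 mm above it), fully home on the setting nut: jaw within 7 mm of the stud's axis, handle within 0.2 rad of -y (all of step 1 and x of knob in the frame of stud above 0.012 m and value of joint setting_nut between -0.3 and 0.3 rad and angular speed of jam_nut below 0.05 rad/s and linear speed of spanner below 0.02 m/s); the robot touches nothing.
It fails at once if the setting nut turns more than 0.3 rad either way (value of joint setting_nut above 0.3 rad or value of joint setting_nut below -0.3 rad).
It fails at once if the stop pin is overloaded: the spanner bears on it with more than 9.5 N (about 27 N at the knob) (contact force between spanner and stop_pin above 9.5 N).
It fails at once if the paint can, tape roll or brush is moved more than 30 mm (distance of any of paint_can, tape_roll, paint_brush from where it was at the start of the episode above 0.03 m).
It also fails if it takes over 64 s, if anything falls off the work surface, if the arm or the gripper's body presses on something with over 40 N, if the wrist force passes 120 N, or if a joint passes its speed limit or range.

## Working session

There is one attempt and no reset: what is moved stays moved. The work goes in short steps, Python scripts to look and compute and a shell command to move; the robot and the scene stay as the last step left them, time stands still between calls to the robot, and variables do not carry over. Pictures are saved under pics/ and viewed, about 8 in all and at most 12, crops included, and the job is handed in when it is done.

```bash
ls; mkdir -p pics
python3 - <<'E'
from cell import manip
import cv2,json
for n in("top","scene"):
    c=manip.camera(n);cv2.imwrite(f"pics/{n}0.png",c["image"][:,:,::-1])
    print(n,c["intrinsics"],c["world_to_cam"],[k for k in c])
print(manip.observe())
E
```

```text
pics
top [[487.1627387    0.         245.67559751]
 [  0.         487.1627387  195.80679257]
 [  0.           0.           1.        ]] [[-0.0066254  -0.99984543 -0.01628587 -0.02161711]
 [ 0.98745686 -0.00911078  0.15762596 -0.64445447]
 [-0.15774997 -0.01503726  0.98736459 -1.14313277]
 [ 0.          0.          0.          1.        ]] ['image', 'intrinsics', 'world_to_cam']
scene [[362.62613286   0.         253.41088544]
 [  0.         362.62613286 189.48805406]
 [  0.           0.           1.        ]] [[ 0.02058733  0.99976104 -0.00735047  0.01631132]
 [-0.55588172  0.01755712  0.83107596  0.27896373]
 [ 0.83100642 -0.01302365  0.55611034 -1.41427918]
 [ 0.          0.          0.          1.        ]] ['image', 'intrinsics', 'world_to_cam']
{'clock': 0.1, 'joint_pos': array([-1.26882807,  0.62923965,  0.03845529,  1.51822272, -0.02697519,
        0.996317  , -0.02004125]), 'qd': array([ 4.28566410e-04,  2.25147183e-04,  8.80344459e-04, -2.49566751e-03,
       -2.79795202e-04, -7.91647349e-06,  6.31574734e-04]), 'joint_torque': array([ 3.29529110e-03, -5.50799489e+01,  1.14753339e+00, -1.87120396e+01,
       -5.21515310e-02,  1.91582611e-02,  3.38090422e-05]), 'eef_pos': array([0.23347153, 0.60599852, 0.20466983]), 'ee_rot': array([-1.31771564e-04,  1.82866853e-01,  9.83137334e-01, -8.23782413e-04]), 'wrist_force': array([-0.22300407, -0.47943224, -0.13031358]), 'wrist_torque': array([-0.00743408, -0.01260565,  0.03897601]), 'finger_gap': 0.0941285097944943}
```

View pics/top0.png

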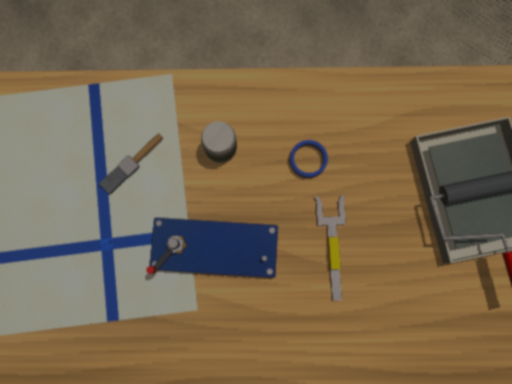

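View pics/scene0.png

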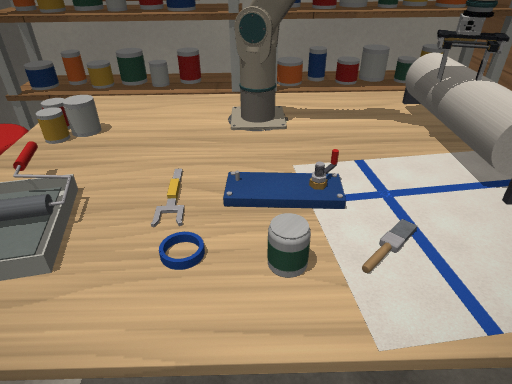

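```bash
cat > h.py <<'E'
import numpy as np,cv2
from cell import manip
from scipy.spatial.transform import Rotation as R
def cam(n):
    return manip.camera(n)
def p2w(c,u,v,z):
    K=c["intrinsics"];T=c["world_to_cam"]
    d=np.linalg.inv(K)@[u,v,1];d=d*[1,-1,-1]
    d=T[:3,:3].T@d;o=-T[:3,:3].T@T[:3,3]
    return o+d*(z-o[2])/d[2]
def w2p(c,p):
    q=c["world_to_cam"]@np.r_[p,1];x=c["intrinsics"]@(q[:3]*[1,-1,-1]);return x[:2]/x[2]
def crop(c,f,u0,v0,w,h,s):
    cv2.imwrite(f,cv2.resize(c["image"][v0:v0+h,u0:u0+w,::-1],None,fx=s,fy=s,interpolation=cv2.INTER_CUBIC))
def pose():
    o=manip.observe();q=o["ee_rot"];return np.array(o["eef_pos"]),R.from_quat(np.r_[q[1:],q[0]])
def delta(target,yaw_y):
    """units to reach TCP target with tool y axis along yaw_y (world angle, mod pi), tool down"""
    p,r=pose();best=None
    for a in(yaw_y,yaw_y+np.pi):
        y=np.array([np.cos(a),np.sin(a),0]);z=np.array([0,0,-1.]);x=np.cross(y,z)
        g=R.from_matrix(np.c_[x,y,z]);rv=(r.inv()*g).as_rotvec(degrees=True)/10
        if best is None or np.linalg.norm(rv)<np.linalg.norm(best):best=rv
    print("pos",p.round(4),"shift",(r.inv().apply(np.array(target)-p)/.03).round(2),"turn",best.round(2))
def st():
    o=manip.observe();p,r=pose();print(round(o["clock"],2),p.round(4),"F",np.round(o["wrist_force"],2),"gap",round(o["finger_gap"],4),"yaw_y",np.degrees(np.arctan2(*r.as_matrix()[[1,0],1])).round(2),"q7",o["joint_pos"].round(2))
E
python3 - <<'E'
from h import *
c=cam("top")
crop(c,"pics/t1.png",140,180,150,110,5)
crop(c,"pics/t2.png",305,185,50,120,5)
E
```

```text
(no output)
```

View pics/t1.png

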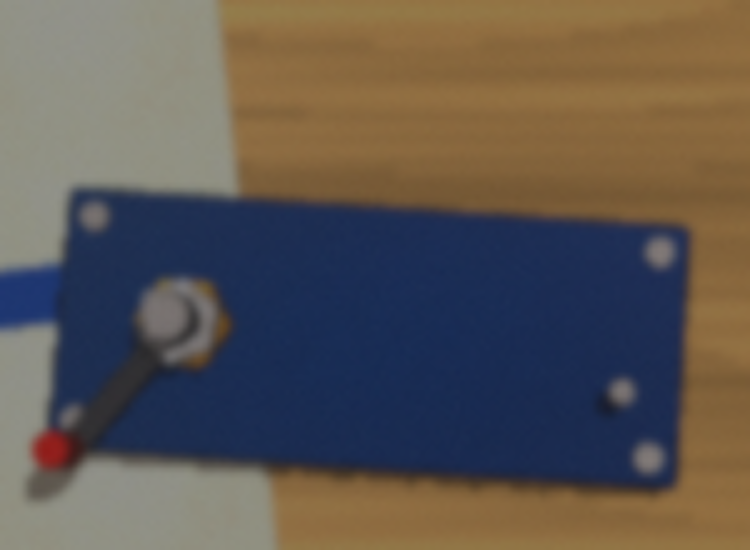

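View pics/t2.png

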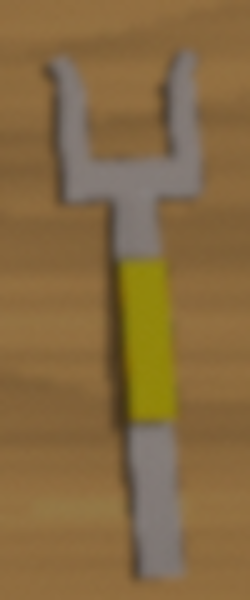

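```bash
cat > m.py <<'E'
from h import *
c=cam("top")
A=lambda u,v,z,o:p2w(c,o[0]+(u+.5)/5-.5,o[1]+(v+.5)/5-.5,z)[:2]
o=(140,180);s=(305,185)
k=[A(*p,.03,o) for p in((72,188),(690,228),(678,488),(52,450))]
print("corners",np.round(k,4).tolist())
stud_top=A(165,312,.096,o);pin=A(622,391,.056,o);knob=A(52,447,.101,o)
# fit rigid frame: local (x,y)
L=np.array([(65,65),(65,-245),(-65,-245),(-65,65),(0,0),(-20,-215)])/1000
W=np.array(k+[stud_top,pin])
lm,wm=L.mean(0),W.mean(0);U,S,Vt=np.linalg.svd((L-lm).T@(W-wm));Rm=(U@Vt).T
t=wm-Rm@lm;th=np.arctan2(Rm[1,0],Rm[0,0]);print("stud",t,np.degrees(th),"res mm",((L@Rm.T+t-W)*1000).round(1).tolist())
kl=Rm.T@(knob-t);print("knob",knob,kl,np.degrees(np.arctan2(kl[1],kl[0])))
sl=[A(*p,.022,s) for p in((118,262),(165,260),(177,418),(128,422))]
m=np.mean(sl,0)
end=A(161,576,.01,s);thr=A(132,158,.01,s);tips=[A(60,62,.01,s),A(185,55,.01,s)]
print("sleeve",m,"end",end,"throat",thr,"tips",tips)
ax=(np.mean(tips,0)-end);print("yaw",np.degrees(np.arctan2(ax[1],ax[0])),"d(end,sleeve),d(sleeve,throat)",np.linalg.norm(m-end),np.linalg.norm(thr-m))
E
python3 m.py; python3 -c "from h import *;st()"
```

```text
corners [[0.5959, 0.2018], [0.5734, -0.1047], [0.4469, -0.0967], [0.4672, 0.2086]]
stud [0.52767101 0.14249559] -3.9895165631126295 res mm [[1.2, 1.0], [2.1, -1.7], [-1.1, -0.6], [0.2, 3.3], [-2.1, -0.9], [-0.2, -1.0]]
knob [0.46787483 0.193654  ] [-0.06321058  0.04687418] 143.44099330911055
sleeve [ 0.50546849 -0.2424588 ] end [ 0.39123842 -0.24723683] throat [ 0.59694773 -0.24011823] tips [array([ 0.6460925 , -0.20546831]), array([ 0.64909526, -0.26863209])]
yaw 2.275527657193377 d(end,sleeve),d(sleeve,throat) 0.11432995393187131 0.09150917114641138
0.2 [0.2336 0.6062 0.205 ] F [0.88 0.37 0.52] gap 0.0941 yaw_y 68.93 q7 [-1.27  0.63  0.04  1.52 -0.03  1.   -0.02]
```

```bash
python3 -m jog '[[[-0.95,-0.66,0],[0,0,0],94],[[-0.95,-0.66,0],[0,0,0],94],[[-0.95,-0.66,0],[0,0,0],94],[[-0.95,-0.66,0],[0,0,0],94],[[-0.95,-0.66,0],[0,0,0],94]]'
python3 -m jog '[[[-0.95,-0.66,0],[0,0,0],94],[[-0.95,-0.66,0],[0,0,0],94],[[-0.95,-0.66,0],[0,0,0],94],[[-0.95,-0.66,0],[0,0,0],94],[[-0.95,-0.66,0],[0,0,0],94]]'
python3 -m jog '[[[0,0,0],[0,0,1],94],[[0,0,0],[0,0,1],94],[[0,0,0],[0,0,1],94],[[0,0,0],[0,0,1],94],[[0,0,0],[0,0,1],94]]'
python3 -m jog '[[[0,0,0],[0,0,1],94],[[0,0,0],[0,0,1],94],[[0,0,0],[0,0,1],94],[[0,0,0],[0,0,1],94],[[0,0,0],[0,0,1],94]]'
python3 -c "
from h import *
st();delta([.5055,-.2425,.1],np.radians(-87.7))"
```

```text
clock: 0.82
eef_pos: [0.3306, 0.461, 0.2033]
ee_rot: [-0.001, 0.18, 0.984, -0.001]
wrist_force: [0.7, 0.3, -0.2]
finger_gap: 0.0941
clock: 1.45
eef_pos: [0.4317, 0.3126, 0.203]
ee_rot: [-0.001, 0.18, 0.984, -0.001]
wrist_force: [-0.1, 0.2, -0.1]
finger_gap: 0.0942
clock: 2.08
eef_pos: [0.4341, 0.3078, 0.2028]
ee_rot: [-0.0, 0.593, 0.805, -0.002]
wrist_force: [0.9, -0.1, 0.2]
finger_gap: 0.0943
clock: 2.7
eef_pos: [0.4333, 0.308, 0.2024]
ee_rot: [0.001, 0.885, 0.466, -0.002]
wrist_force: [-0.9, 0.5, -0.0]
finger_gap: 0.0938
2.7 [0.4333 0.308  0.2024] F [-0.93  0.49 -0.05] gap 0.0938 yaw_y -34.43 q7 [-1.04  0.52  0.55  1.86 -0.35  0.87 -0.92]
pos [0.4333 0.308  0.2024] shift [-13.76  12.36   3.47] turn [0.01 0.03 5.33]
```

```bash
python3 -m jog '[[[0,0,0],[0,0,1],94],[[0,0,0],[0,0,1],94],[[0,0,0],[0,0,1],94],[[0,0,0],[0,0,1],94],[[0,0,0],[0,0,1],94]]' >/dev/null
python3 -m jog '[[[0.12,1,0],[0,0,0],94],[[0.12,1,0],[0,0,0],94],[[0.12,1,0],[0,0,0],94],[[0.12,1,0],[0,0,0],94],[[0.12,1,0],[0,0,0],94]]' >/dev/null
python3 -m jog '[[[0.12,1,0],[0,0,0],94],[[0.12,1,0],[0,0,0],94],[[0.12,1,0],[0,0,0],94],[[0.12,1,0],[0,0,0],94],[[0.12,1,0],[0,0,0],94]]'>/dev/null
python3 -m jog '[[[0.12,1,0],[0,0,0],94],[[0.12,1,0],[0,0,0],94],[[0.12,1,0],[0,0,0],94],[[0.12,1,0],[0,0,0],94],[[0.12,1,0],[0,0,0],94]]'>/dev/null
python3 -c "
from h import *
st();delta([.5055,-.2425,.1],np.radians(-87.7))"
```

```text
5.2 [ 0.5204 -0.1445  0.2013] F [ 0.47 -0.03 -0.12] gap 0.094 yaw_y -85.45 q7 [-0.26  0.58  0.75  1.84 -0.48  0.92 -0.78]
pos [ 0.5204 -0.1445  0.2013] shift [-0.73  3.21  3.38] turn [0.01 0.04 0.23]
```

```bash
python3 -m jog '[[[-0.1,0.8,0.6],[0,0,0.25],70],[[-0.1,0.8,0.6],[0,0,0],60],[[-0.1,0.8,0.6],[0,0,0],60],[[-0.1,0.8,0.6],[0,0,0],60],[[0,0,0.6],[0,0,0],60]]'>/dev/null
python3 -c "
from h import *
st();delta([.5144,-.2421,.004],np.radians(-87.7))"
```

```text
5.83 [ 0.5136 -0.2466  0.1096] F [-0.41  0.18  0.19] gap 0.0602 yaw_y -88.13 q7 [ 0.    0.73  0.64  1.85 -0.6   0.77 -0.57]
pos [ 0.5136 -0.2466  0.1096] shift [ 0.04 -0.16  3.52] turn [ 0.02  0.02 -0.04]
```

```bash
python3 -m jog '[[[0.04,-0.16,0.9],[0.02,0.02,-0.04],60],[[0,0,0.9],[0,0,0],60],[[0,0,0.9],[0,0,0],60],[[0,0,0.6],[0,0,0],60],[[0,0,0.1],[0,0,0],60]]'>/dev/null
python3 -c "
from h import *
st();delta([.5144,-.2421,.004],np.radians(-87.7))
c=cam('top');crop(c,'pics/g1.png',290,180,80,120,5)"
```

```text
6.45 [ 0.5155 -0.2335  0.0015] F [-0.07  0.22 -1.41] gap 0.0602 yaw_y -87.41 q7 [ 0.08  0.87  0.48  1.9  -0.74  0.56 -0.46]
pos [ 0.5155 -0.2335  0.0015] shift [-0.05  0.28 -0.08] turn [-0.04  0.01  0.03]
```

View pics/g1.png

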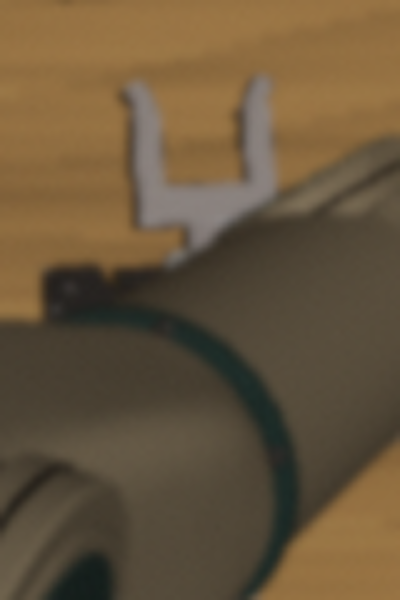

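```bash
python3 -m jog '[[[-0.05,0.28,-0.1],[-0.04,0.01,0.03],60],[[0,0,0],[0,0,0],40],[[0,0,0],[0,0,0],20],[[0,0,0],[0,0,0],10],[[0,0,0],[0,0,0],10]]'>/dev/null
python3 -m jog '[[[0,0,0],[0,0,0],10],[[0,0,-0.5],[0,0,0],10],[[0,0,-0.7],[0,0,0],10],[[0,0,-0.7],[0,0,0],10],[[0,0,-0.7],[0,0,0],10]]'
python3 -c "
from h import *
st()"
```

```text
clock: 7.75
eef_pos: [0.5135, -0.2418, 0.0875]
ee_rot: [-0.0, 1.0, 0.02, -0.0]
wrist_force: [0.7, -0.3, -3.5]
finger_gap: 0.0238
7.75 [ 0.5135 -0.2418  0.0875] F [ 0.67 -0.3  -3.5 ] gap 0.0238 yaw_y -87.75 q7 [ 0.02  0.75  0.61  1.87 -0.63  0.72 -0.54]
```

```bash
python3 -m jog '[[[0,0,0],[0,0,-1],10],[[0,0,0],[0,0,-1],10],[[0,0,0],[0,0,-1],10],[[0,0,0],[0,0,-1],10],[[0,0,0],[0,0,-1],10]]'>/dev/null
python3 -m jog '[[[0,0,0],[0,0,-1],10],[[0,0,0],[0,0,-1],10],[[0,0,0],[0,0,-1],10],[[0,0,0],[0,0,-0.37],10]]'
python3 -c "
from h import *
st();delta([.519,-.0241,.085],np.radians(-4.0))"
```

```text
clock: 8.88
eef_pos: [0.5102, -0.2425, 0.0942]
ee_rot: [0.0, 0.715, 0.699, -0.002]
wrist_force: [1.2, -0.5, -4.5]
finger_gap: 0.0237
8.88 [ 0.5102 -0.2425  0.0942] F [ 1.25 -0.49 -4.5 ] gap 0.0237 yaw_y -1.34 q7 [ 0.26  0.66  0.2   1.86 -0.2   0.63  0.56]
pos [ 0.5102 -0.2425  0.0942] shift [7.29 0.13 0.28] turn [-0.02  0.02  0.27]
```

```bash
python3 -m jog '[[[0.9,0,0],[0,0,0.27],10],[[0.9,-0.04,0],[0,0,0],10],[[0.9,-0.04,0],[0,0,0],10],[[0.9,-0.04,0],[0,0,0],10],[[0.9,-0.04,0],[0,0,0],10]]'>/dev/null
python3 -m jog '[[[0.9,0,0],[0,0,0],10],[[0.9,0,0],[0,0,0],10],[[0.9,0,0],[0,0,0],10],[[0,0,0],[0,0,0],10]]'>/dev/null
python3 -c "
from h import *
st();delta([.519,-.0241,.05],np.radians(-4.0))
c=cam('top');crop(c,'pics/p1.png',140,180,150,110,5)"
```

```text
10.0 [ 0.5167 -0.0243  0.0972] F [ 0.15 -0.55 -3.91] gap 0.024 yaw_y -4.45 q7 [-0.19  0.62  0.26  1.99 -0.26  0.57  0.16]
pos [ 0.5167 -0.0243  0.0972] shift [0.03 0.08 1.57] turn [-0.03  0.06 -0.05]
```

View pics/p1.png

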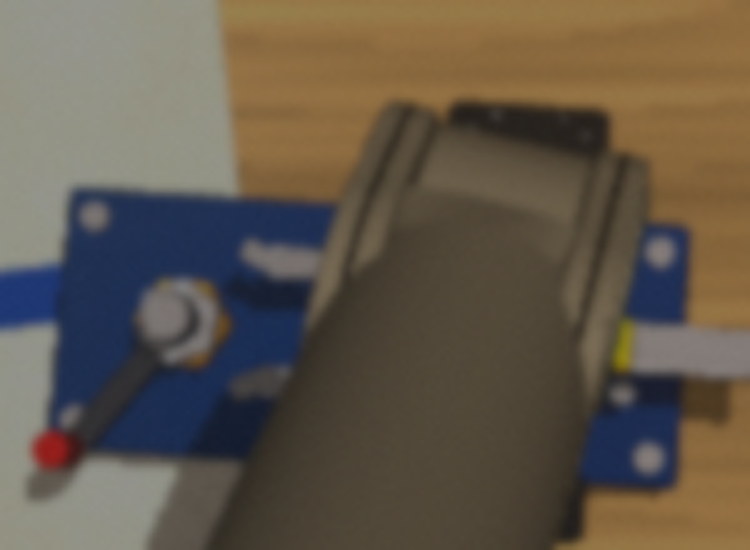

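Run:
```python
from h import *
c=cam("top")
A=lambda u,v,z:p2w(c,140+(u+.5)/5-.5,180+(v+.5)/5-.5,z)[:2]
th=np.radians(-3.99);Rm=np.array([[np.cos(th),-np.sin(th)],[np.sin(th),np.cos(th)]]);s=np.array([.5277,.1425])
for n,p in dict(tip1=(250,250),tip2=(237,385),bar=(700,353),slend=(632,345),nutcorner=(230,323)).items():
    z={'nutcorner':.048,'slend':.115}.get(n,.1025)
    print(n,((A(*p,z)-s)@Rm*1000).round(1))
p,r=pose();x=r.as_matrix()[:2,0];print("tcp",((p[:2]-s)@Rm*1000).round(1),"jaw pred",((p[:2]+.107*x-s)@Rm*1000).round(1),r.as_matrix().round(3))
```

```text
tip1 [ 32.7 -37. ]
tip2 [-29.7 -36.1]
bar [  -1.8 -247.9]
slend [  -0.8 -216.2]
nutcorner [  1.2 -22.7]
tcp [   0.8 -170.3] jaw pred [  2.1 -63.3] [[ 0.082  0.997 -0.006]
 [ 0.997 -0.082 -0.012]
 [-0.013 -0.005 -1.   ]]
```

```bash
python3 -m jog '[[[0.12,0.1,0.4],[-0.03,0.06,-0.05],10],[[0,0,0.4],[0,0,0],10],[[0,0,0.4],[0,0,0],10],[[0,0,0.35],[0,0,0],10],[[0,0,0],[0,0,0],10]]'>/dev/null
cat >> h.py <<'E'
def tgt(x,y,z):
    "TCP target in stud frame mm"
    th=np.radians(-3.99);Rm=np.array([[np.cos(th),-np.sin(th)],[np.sin(th),np.cos(th)]])
    p,r=pose();X=r.as_matrix()[:,0];l=(p[:2]-[.5277,.1425])@Rm*1000;j=(p[:2]+.107*X[:2]-[.5277,.1425])@Rm*1000
    print("tcp",l.round(1),"jaw",j.round(1),"tilt",X[2].round(4))
    delta(np.r_[np.array([.5277,.1425])+Rm@np.array([x,y])/1000,z],th)
E
python3 -c "
from h import *
st();tgt(4,-166,.0355)"
```

```text
10.72 [ 0.519  -0.0283  0.0468] F [-0.17  0.46 -2.87] gap 0.0236 yaw_y -4.48 q7 [-0.14  0.7   0.2   2.01 -0.29  0.46  0.21]
tcp [   3.2 -170.9] jaw [  4.1 -64. ] tilt -0.0034
pos [ 0.519  -0.0283  0.0468] shift [0.17 0.03 0.37] turn [-0.01  0.02 -0.05]
```

```bash
python3 -m jog '[[[0.25,0.03,0.15],[-0.01,0.02,-0.05],10],[[0.05,0,0.15],[0,0,0],10],[[0.05,0,0.08],[0,0,0],10],[[0,0,0],[0,0,0],10]]'>/dev/null
python3 -c "
from h import *
st();tgt(4,-166,.0345)"
```

```text
11.22 [ 0.5216 -0.0189  0.0384] F [-0.    1.   -3.63] gap 0.0238 yaw_y -3.98 q7 [-0.14  0.72  0.19  2.01 -0.3   0.43  0.2 ]
tcp [   5.2 -161.4] jaw [  5.2 -54.4] tilt -0.0005
pos [ 0.5216 -0.0189  0.0384] shift [-0.15 -0.04  0.13] turn [0.02 0.   0.  ]
```

```bash
python3 -m jog '[[[0,-0.14,0.1],[0,0,0],10],[[0,0,0.05],[0,0,0],10],[[0.2,0,0],[0,0,0],10],[[0.2,0,0],[0,0,0],10],[[0,0,0],[0,0,0],10]]'>/dev/null
python3 -c "
from h import *
st();tgt(.8,-107,.0345)
c=cam('top');crop(c,'pics/p2.png',140,210,90,80,7)"
```

```text
11.85 [ 0.5226 -0.0058  0.0377] F [-0.21 -0.09  3.02] gap 0.0238 yaw_y -3.96 q7 [-0.17  0.71  0.19  2.02 -0.31  0.42  0.19]
tcp [   5.2 -148.3] jaw [  5.2 -41.3] tilt 0.0006
pos [ 0.5226 -0.0058  0.0377] shift [ 1.38 -0.15  0.11] turn [ 0.08 -0.    0.  ]
```

View pics/p2.png

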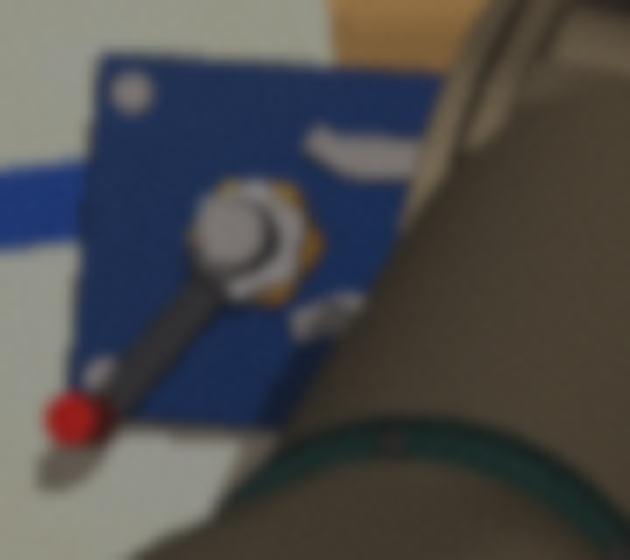

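```bash
python3 -m jog '[[[0,0,-0.06],[0.08,0,0],10],[[0,-0.15,0],[0,0,0],10],[[0,0,0],[0,0,0],10]]'>/dev/null
python3 -c "
from h import *
st();tgt(.8,-107,.0345)"
```

```text
12.28 [ 0.517  -0.0054  0.0386] F [ 0.64  0.39 -2.86] gap 0.0236 yaw_y -3.96 q7 [-0.17  0.71  0.19  2.02 -0.31  0.44  0.19]
tcp [  -0.3 -148.3] jaw [ -0.4 -41.3] tilt 0.0004
pos [ 0.517  -0.0054  0.0386] shift [1.38 0.04 0.14] turn [-0.02 -0.    0.  ]
```

```bash
python3 -m jog '[[[0.2,0.04,0],[0,0,0],10],[[0.2,0,0],[0,0,0],10],[[0.2,0,0],[0,0,0],10],[[0.2,0,0],[0,0,0],10]]'
python3 -c "
from h import *
st();tgt(.8,-107,.0345)"
```

```text
clock: 12.78
eef_pos: [0.52, 0.0199, 0.0384]
ee_rot: [-0.001, 0.731, 0.682, -0.001]
wrist_force: [0.1, -0.1, -3.4]
finger_gap: 0.0236
12.78 [0.52   0.0199 0.0384] F [ 0.06 -0.15 -3.43] gap 0.0236 yaw_y -3.99 q7 [-0.22  0.72  0.2   2.01 -0.31  0.44  0.15]
tcp [   0.8 -122.9] jaw [  0.9 -15.9] tilt 0.0005
pos [0.52   0.0199 0.0384] shift [ 0.53 -0.    0.13] turn [-0.02 -0.   -0.  ]
```

```bash
python3 -m jog '[[[0.15,0,0],[0,0,0],10],[[0.15,0,0],[0,0,0],10],[[0.1,0,0],[0,0,0],10],[[0.06,0,0],[0,0,0],10]]'
python3 -c "
from h import *
st();tgt(.8,-107,.0345)"
```

```text
clock: 13.28
eef_pos: [0.521, 0.0353, 0.0384]
ee_rot: [-0.002, 0.731, 0.682, -0.001]
wrist_force: [-0.3, 0.1, -3.3]
finger_gap: 0.0234
13.28 [0.521  0.0353 0.0384] F [-0.32  0.06 -3.29] gap 0.0234 yaw_y -3.93 q7 [-0.26  0.72  0.21  2.01 -0.32  0.45  0.12]
tcp [   0.8 -107.4] jaw [ 0.7 -0.4] tilt 0.0006
pos [0.521  0.0353 0.0384] shift [0.01 0.   0.13] turn [-0.02 -0.    0.01]
```

```bash
for i in 1; do python3 -m jog '[[[0.05,0,0],[0,0,0],10]]' | grep -E "pos|force"; python3 -m jog '[[[0.05,0,0],[0,0,0],10]]'| grep -E "pos|force"; python3 -m jog '[[[0.05,0,0],[0,0,0],10]]'| grep -E "pos|force"; done
python3 -c "
from h import *
st();tgt(.8,-107,.0345)"
```

```text
eef_pos: [0.5211, 0.0368, 0.0385]
wrist_force: [-0.3, 0.2, -3.2]
eef_pos: [0.5212, 0.0382, 0.0384]
wrist_force: [-0.1, -0.1, -3.9]
eef_pos: [0.5214, 0.0393, 0.0385]
wrist_force: [-0.6, -2.5, -2.6]
13.65 [0.5214 0.0393 0.0385] F [-0.63 -2.51 -2.61] gap 0.0236 yaw_y -3.97 q7 [-0.27  0.72  0.21  2.01 -0.32  0.45  0.11]
tcp [   0.9 -103.4] jaw [0.8 3.6] tilt -0.0001
pos [0.5214 0.0393 0.0385] shift [-0.12 -0.    0.13] turn [-0.02  0.    0.  ]
```

```bash
python3 -m jog '[[[0,0,0.04],[0,0,0],10],[[0,0,0],[0,0,0],45],[[0,0,0],[0,0,0],45],[[0,0,0],[0,0,0],45]]'
python3 -m jog '[[[0,0,0],[0,0,0],45],[[0,0,-0.3],[0,0,0],45],[[0,0,-0.8],[0,0,0],45],[[0,0,-1],[0,0,0],45],[[0,0,-1],[0,0,0],45]]'
python3 -m jog '[[[-1,0,-1],[0,0,0],45],[[-1,0,0],[0,0,0],45],[[-1,0,0],[0,0,0],45],[[-1,0,0],[0,0,0],45],[[-1,0,0],[0,0,0],45]]'
python3 -c "
from h import *
st()
c=cam('top');crop(c,'pics/r1.png',140,200,150,90,5)"
```

```text
clock: 14.15
eef_pos: [0.5225, 0.0393, 0.0384]
ee_rot: [-0.001, 0.731, 0.682, -0.0]
wrist_force: [-0.2, 0.3, 0.5]
finger_gap: 0.0447
clock: 14.78
eef_pos: [0.5211, 0.0391, 0.1335]
ee_rot: [-0.002, 0.731, 0.682, -0.002]
wrist_force: [-0.0, 0.8, 0.9]
finger_gap: 0.0452
clock: 15.4
eef_pos: [0.5136, -0.1115, 0.1703]
ee_rot: [0.001, 0.729, 0.684, 0.002]
wrist_force: [0.1, -0.1, -0.7]
finger_gap: 0.045
15.4 [ 0.5136 -0.1115  0.1703] F [ 0.05 -0.1  -0.66] gap 0.045 yaw_y -3.64 q7 [-0.05  0.51  0.31  1.91 -0.22  0.75  0.32]
```

View pics/r1.png

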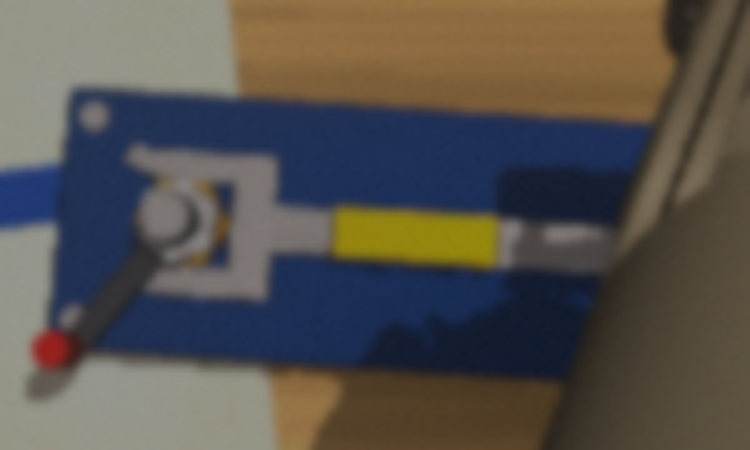

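Run:
```python
from h import *
c=cam("top")
A=lambda u,v,z:p2w(c,140+(u+.5)/5-.5,200+(v+.5)/5-.5,z)[:2]
th=np.radians(-3.99);Rm=np.array([[np.cos(th),-np.sin(th)],[np.sin(th),np.cos(th)]]);s=np.array([.5277,.1425])
f=lambda *a:((A(*a)-s)@Rm*1000).round(1)
S=[f(*p,.052) for p in((333,207),(500,218),(497,268),(332,258))];m=np.mean(S,0);d=S[0]+S[3]-S[1]-S[2]
print("sleeve",m,"ang from +y deg",np.degrees(np.arctan2(d[0],d[1])),"throat",f(236,225,.04),"nut corner",f(229,223,.048),"stud top",f(165,212,.096),"foot of tips",f(135,155,.04),f(150,285,.04))
```

```text
sleeve [  -0.475 -113.3  ] ang from +y deg 0.03567607229659816 throat [  0.8 -24.6] nut corner [  1.2 -22.3] stud top [2.  1.1] foot of tips [31.8 27.7] [-30.8  14.8]
```

```bash
cat >> h.py <<'E'
def arc(ang,adv,z,rad=80):
    "TCP target: adv mm ahead (cw tangent) of knob at lever angle ang"
    th=np.radians(-3.99);Rm=np.array([[np.cos(th),-np.sin(th)],[np.sin(th),np.cos(th)]])
    a=np.radians(ang);t=np.array([np.sin(a),-np.cos(a)])
    q=np.array([1,1])+rad*np.array([np.cos(a),np.sin(a)])+adv*t
    delta(np.r_[np.array([.5277,.1425])+Rm@q/1000,z],a-np.pi/2+th)
    F=np.array(manip.observe()["wrist_force"]);print("Ftan %.2f Frad %.2f Fz %.2f"%(F[:2]@(Rm@t),F[:2]@(Rm@[np.cos(a),np.sin(a)]),F[2]))
E
python3 -m jog '[[[0.9,0,0],[0,0,-1],45],[[0.9,0,0],[0,0,-1],45],[[0.9,0,0],[0,0,-1],45],[[0.9,0,0],[0,0,-1],45],[[0.9,0,0],[0,0,-1],45]]'
python3 -c "
from h import *
st();arc(144,0,.13)"
```

```text
clock: 16.12
eef_pos: [0.4758, 0.0168, 0.172]
ee_rot: [0.003, 0.362, 0.932, 0.001]
wrist_force: [0.6, 0.3, -0.1]
finger_gap: 0.045
16.12 [0.4758 0.0168 0.172 ] F [ 0.61  0.29 -0.14] gap 0.045 yaw_y 47.55 q7 [-0.14  0.43  0.06  2.03 -0.04  0.67  0.78]
pos [0.4758 0.0168 0.172 ] shift [4.22 4.18 1.4 ] turn [ 0.03  0.03 -0.25]
Ftan 0.61 Frad -0.28 Fz -0.14
```

```bash
python3 -m jog '[[[0.85,0.84,0],[0,0,-0.25],45],[[0.85,0.84,0],[0,0,0],45],[[0.85,0.84,0],[0,0,0],45],[[0.85,0.84,0],[0,0,0],45],[[0.6,0.6,0.5],[0,0,0],45]]'
python3 -c "
from h import *
st();arc(144,0,.07)"
```

```text
clock: 16.75
eef_pos: [0.4581, 0.1956, 0.1599]
ee_rot: [0.004, 0.338, 0.941, 0.004]
wrist_force: [0.0, 0.3, -0.4]
finger_gap: 0.045
16.75 [0.4581 0.1956 0.1599] F [ 0.03  0.28 -0.36] gap 0.045 yaw_y 50.45 q7 [-0.49  0.47  0.04  1.99 -0.03  0.66  0.45]
pos [0.4581 0.1956 0.1599] shift [-0.25  0.15  3.  ] turn [0.05 0.03 0.04]
Ftan 0.23 Frad 0.16 Fz -0.36
```

```bash
python3 -m jog '[[[-0.25,0.15,0],[0.05,0.03,0.04],45],[[0,0,0.6],[0,0,0],45],[[0,0,0.6],[0,0,0],45],[[0,0,0],[0,0,0],45]]'
python3 -c "
from h import *
st();arc(144,0,.074)"
```

```text
clock: 17.25
eef_pos: [0.4677, 0.1959, 0.1247]
ee_rot: [-0.0, 0.34, 0.94, 0.0]
wrist_force: [-0.6, 0.4, -0.4]
finger_gap: 0.0451
17.25 [0.4677 0.1959 0.1247] F [-0.56  0.42 -0.44] gap 0.0451 yaw_y 50.23 q7 [-0.48  0.54  0.04  1.99 -0.03  0.6   0.46]
pos [0.4677 0.1959 0.1247] shift [-0.02 -0.03  1.69] turn [ 0.   -0.    0.02]
Ftan -0.04 Frad 0.70 Fz -0.44
```

```bash
python3 -m jog '[[[-0.02,-0.03,0.4],[0,0,0],45],[[0,0,0.4],[0,0,0],45],[[0,0,0.4],[0,0,0],45],[[0,0,0.4],[0,0,0],45],[[0,0,0],[0,0,0],45]]'
python3 -c "
from h import *
st();arc(144,0,.074);arc(140,13,.074)"
```

```text
clock: 17.88
eef_pos: [0.469, 0.1939, 0.0749]
ee_rot: [0.001, 0.341, 0.94, 0.001]
wrist_force: [-0.2, 0.2, 0.7]
finger_gap: 0.0451
17.88 [0.469  0.1939 0.0749] F [-0.22  0.21  0.66] gap 0.0451 yaw_y 50.11 q7 [-0.47  0.63  0.03  2.03 -0.04  0.48  0.46]
pos [0.469  0.1939 0.0749] shift [ 0.06 -0.01  0.03] turn [0.01 0.01 0.01]
Ftan 0.02 Frad 0.30 Fz 0.66
pos [0.469  0.1939 0.0749] shift [0.02 0.61 0.03] turn [0.01 0.   0.41]
Ftan -0.00 Frad 0.30 Fz 0.66
```

```bash
python3 -m jog '[[[0.02,0.35,0],[0,0,0],45],[[0,0.12,0],[0,0,0],45],[[-0.03,0.2,0],[0,0,0.4],45],[[-0.05,0.23,0],[0,0,0.5],45],[[-0.05,0.23,0],[0,0,0.5],45]]'
python3 -c "
from h import *
st();arc(130,13.5,.074)"
```

```text
clock: 18.5
eef_pos: [0.4928, 0.2147, 0.075]
ee_rot: [-0.001, 0.456, 0.89, -0.003]
wrist_force: [-1.4, -2.6, 0.1]
finger_gap: 0.0451
18.5 [0.4928 0.2147 0.075 ] F [-1.37 -2.57  0.08] gap 0.0451 yaw_y 35.68 q7 [-0.53  0.66  0.11  1.94 -0.12  0.55  0.28]
pos [0.4928 0.2147 0.075 ] shift [0.04 0.02 0.03] turn [-0.03  0.01 -0.03]
Ftan -2.62 Frad -1.28 Fz 0.08
```

```bash
python3 -m jog '[[[0,0.23,0],[0,0,0.5],45],[[-0.05,0.23,0],[0,0,0.5],45],[[-0.05,0.23,0],[0,0,0.5],45],[[-0.05,0.23,0],[0,0,0.5],45]]'
python3 -c "
from h import *
st();arc(110,13.5,.074)"
```

```text
clock: 19.0
eef_pos: [0.5153, 0.2217, 0.0747]
ee_rot: [-0.003, 0.608, 0.794, -0.007]
wrist_force: [-3.0, -2.3, 0.9]
finger_gap: 0.0451
19.0 [0.5153 0.2217 0.0747] F [-3.02 -2.31  0.86] gap 0.0451 yaw_y 15.06 q7 [-0.59  0.7   0.21  1.87 -0.23  0.61  0.03]
pos [0.5153 0.2217 0.0747] shift [0.04 0.16 0.02] turn [-0.09  0.03 -0.09]
Ftan -3.54 Frad -1.39 Fz 0.86
```

```bash
python3 -m jog '[[[0,0.28,0],[-0.09,0.03,0.3],45],[[-0.05,0.28,0],[0,0,0.5],45],[[-0.05,0.26,0],[0,0,0.5],45],[[-0.05,0.26,0],[0,0,0.5],45]]'
python3 -c "
from h import *
st();arc(93,13.5,.074)"
```

```text
clock: 19.5
eef_pos: [0.5453, 0.2225, 0.0746]
ee_rot: [-0.002, 0.728, 0.686, -0.002]
wrist_force: [-2.6, -1.5, 0.5]
finger_gap: 0.0448
19.5 [0.5453 0.2225 0.0746] F [-2.57 -1.46  0.5 ] gap 0.0448 yaw_y -3.44 q7 [-0.62  0.73  0.3   1.81 -0.33  0.65 -0.19]
pos [0.5453 0.2225 0.0746] shift [ 0.02 -0.05  0.02] turn [-0.03  0.   -0.24]
Ftan -2.55 Frad -1.51 Fz 0.50
```

```bash
python3 -m jog '[[[0,0.2,0],[0,0,0.2],45],[[-0.03,0.18,0],[0,0,0.4],45],[[-0.03,0.18,0],[0,0,0.4],45]]'
python3 -m jog '[[[-0.03,0.1,0],[0,0,0.2],45]]'
python3 -m jog '[[[-0.02,0.1,0],[0,0,0.2],45]]'
python3 -c "
from h import *
st();arc(78,13.5,.074)"
```

```text
clock: 19.88
eef_pos: [0.5605, 0.2185, 0.0743]
ee_rot: [-0.002, 0.786, 0.618, -0.003]
wrist_force: [-2.5, 0.0, 1.3]
finger_gap: 0.045
clock: 20.0
eef_pos: [0.5631, 0.2172, 0.0743]
ee_rot: [-0.002, 0.797, 0.604, -0.003]
wrist_force: [-3.4, 0.1, 1.5]
finger_gap: 0.0449
clock: 20.12
eef_pos: [0.5656, 0.216, 0.0743]
ee_rot: [-0.003, 0.808, 0.59, -0.003]
wrist_force: [-2.8, -1.3, 1.7]
finger_gap: 0.045
20.12 [0.5656 0.216  0.0743] F [-2.8  -1.32  1.74] gap 0.045 yaw_y -17.72 q7 [-0.63  0.76  0.37  1.76 -0.4   0.7  -0.36]
pos [0.5656 0.216  0.0743] shift [ 0.   -0.07  0.01] turn [-0.05  0.01 -0.17]
Ftan -2.32 Frad -2.04 Fz 1.74
```

```bash
python3 -m jog '[[[-0.02,0.1,0],[0,0,0.12],45]]' | grep -E 'pos|force'
python3 -m jog '[[[-0.02,0.1,0],[0,0,0.2],45]]'| grep -E 'pos|force'
python3 -m jog '[[[-0.02,0.1,0],[0,0,0.2],45]]'| grep -E 'pos|force'
python3 -c "
from h import *
st();arc(71,13.5,.074)"
```

```text
eef_pos: [0.5683, 0.2148, 0.0743]
wrist_force: [-2.3, -0.1, 1.9]
eef_pos: [0.571, 0.2134, 0.0743]
wrist_force: [-2.9, -0.7, 0.8]
eef_pos: [0.5737, 0.2117, 0.0743]
wrist_force: [-2.3, 0.4, 1.1]
20.5 [0.5737 0.2117 0.0743] F [-2.32  0.42  1.09] gap 0.0448 yaw_y -23.18 q7 [-0.63  0.78  0.39  1.74 -0.43  0.72 -0.42]
pos [0.5737 0.2117 0.0743] shift [-0.01 -0.04  0.01] turn [-0.05  0.01 -0.02]
Ftan -2.30 Frad -0.52 Fz 1.09
```

```bash
python3 -m jog '[[[-0.03,0.1,0],[0,0,0.2],45]]' | grep -E 'pos|force'
python3 -m jog '[[[-0.03,0.1,0],[0,0,0.2],45]]'| grep -E 'pos|force'
python3 -m jog '[[[-0.03,0.1,0],[0,0,0.2],45]]'| grep -E 'pos|force'
python3 -m jog '[[[-0.03,0.1,0],[0,0,0.2],45]]'| grep -E 'pos|force'
python3 -c "
from h import *
st();arc(63,13.5,.074)"
```

```text
eef_pos: [0.5763, 0.2099, 0.0743]
wrist_force: [-1.8, 0.2, 0.7]
eef_pos: [0.5789, 0.208, 0.0743]
wrist_force: [-1.9, 0.5, 1.7]
eef_pos: [0.5814, 0.206, 0.0744]
wrist_force: [-2.9, 0.2, 1.5]
eef_pos: [0.5839, 0.2038, 0.0744]
wrist_force: [-2.2, 1.2, 1.4]
21.0 [0.5839 0.2038 0.0744] F [-2.16  1.19  1.39] gap 0.045 yaw_y -31.71 q7 [-0.64  0.79  0.43  1.72 -0.47  0.74 -0.52]
pos [0.5839 0.2038 0.0744] shift [-0.01 -0.09  0.01] turn [-0.05  0.01 -0.07]
Ftan -2.47 Frad -0.09 Fz 1.39
```

```bash
python3 -m jog '[[[-0.03,0.1,0],[0,0,0.2],45]]' | grep -E 'pos|force'
python3 -m jog '[[[-0.03,0.1,0],[0,0,0.2],45]]'| grep -E 'pos|force'
python3 -m jog '[[[-0.03,0.1,0],[0,0,0.2],45]]'| grep -E 'pos|force'
python3 -c "
from h import *
st();arc(57,13.5,.074)"
```

```text
eef_pos: [0.5862, 0.2017, 0.0744]
wrist_force: [-2.7, 1.7, 1.6]
eef_pos: [0.5885, 0.1994, 0.0745]
wrist_force: [-1.8, 1.2, 1.8]
eef_pos: [0.5905, 0.1971, 0.0745]
wrist_force: [-2.2, 2.3, 2.2]
21.38 [0.5905 0.1971 0.0745] F [-2.2   2.25  2.2 ] gap 0.045 yaw_y -38.11 q7 [-0.64  0.8   0.46  1.71 -0.5   0.76 -0.59]
pos [0.5905 0.1971 0.0745] shift [-0.   -0.12  0.02] turn [-0.05  0.01 -0.11]
Ftan -3.12 Frad 0.47 Fz 2.20
```

```bash
python3 -m jog '[[[-0.03,0.1,0],[0,0,0.2],45]]' | grep -E 'pos|force'
python3 -m jog '[[[-0.03,0.1,0],[0,0,0.2],45]]'| grep -E 'pos|force'
python3 -m jog '[[[-0.03,0.1,0],[0,0,0.2],45]]'| grep -E 'pos|force'
python3 -c "
from h import *
st();arc(52,13.5,.074)"
```

```text
eef_pos: [0.5915, 0.1955, 0.0743]
wrist_force: [-3.3, 3.9, 2.7]
eef_pos: [0.5919, 0.1943, 0.0741]
wrist_force: [-4.8, 4.1, 3.2]
eef_pos: [0.5918, 0.1936, 0.0738]
wrist_force: [-5.8, 4.2, 3.6]
21.75 [0.5918 0.1936 0.0738] F [-5.79  4.22  3.62] gap 0.0454 yaw_y -44.4 q7 [-0.64  0.81  0.49  1.7  -0.53  0.77 -0.66]
pos [0.5918 0.1936 0.0738] shift [ 0.02  0.01 -0.01] turn [-0.1   0.02 -0.24]
Ftan -7.13 Frad -0.74 Fz 3.62
```

```bash
python3 -m jog '[[[0,0.14,0],[0,0,-0.1],45]]' | grep -E 'pos|force'
python3 -m jog '[[[0,0.17,0],[0,0,-0.1],45]]'| grep -E 'pos|force'
python3 -m jog '[[[0,0.19,0],[0,0,0],45]]'| grep -E 'pos|force'
python3 -c "
from h import *
st();arc(53,13.5,.074)"
```

```text
eef_pos: [0.5927, 0.1934, 0.0735]
wrist_force: [-5.9, 7.9, 4.4]
eef_pos: [0.5938, 0.1934, 0.0733]
wrist_force: [-7.2, 6.8, 5.1]
eef_pos: [0.5944, 0.1933, 0.0728]
wrist_force: [-8.4, 6.9, 4.7]
22.12 [0.5944 0.1933 0.0728] F [-8.36  6.86  4.66] gap 0.0455 yaw_y -42.23 q7 [-0.61  0.82  0.47  1.68 -0.52  0.8  -0.62]
pos [0.5944 0.1933 0.0728] shift [-0.03 -0.11 -0.04] turn [-0.22  0.03 -0.12]
Ftan -10.81 Frad -0.31 Fz 4.66
```

```bash
python3 -m jog '[[[0,0.23,-0.03],[-0.1,0,0],45]]' | grep -E 'pos|force'
python3 -m jog '[[[0,0.25,-0.03],[-0.1,0,0],45]]'| grep -E 'pos|force'
python3 -c "
from h import *
st();arc(52,13.5,.074)"
```

```text
eef_pos: [0.5953, 0.1926, 0.0728]
wrist_force: [-10.2, 8.5, 6.2]
eef_pos: [0.5958, 0.1923, 0.0728]
wrist_force: [-11.2, 8.6, 6.4]
22.38 [0.5958 0.1923 0.0728] F [-11.15   8.64   6.44] gap 0.0453 yaw_y -42.11 q7 [-0.62  0.82  0.48  1.69 -0.51  0.79 -0.63]
pos [0.5958 0.1923 0.0728] shift [-0.04 -0.12 -0.04] turn [-0.14  0.05 -0.01]
Ftan -14.07 Frad -1.04 Fz 6.44
```

```bash
python3 -m jog '[[[0,0.25,-0.02],[0,0,0],45],[[0,0.25,-0.02],[0,0,0],45],[[0,0.25,-0.02],[0,0,0],45]]' | grep -E 'pos|force'
python3 -m jog '[[[0,0.25,-0.02],[0,0,0],45],[[0,0.25,-0.02],[0,0,0],45]]' | grep -E 'pos|force'
python3 -c "
from h import *
st();arc(52,13.5,.074)"
```

```text
eef_pos: [0.5961, 0.1924, 0.0718]
wrist_force: [-10.8, 8.2, 5.3]
eef_pos: [0.596, 0.1927, 0.0709]
wrist_force: [-10.8, 8.0, 6.1]
23.0 [0.596  0.1927 0.0709] F [-10.8    8.04   6.07] gap 0.0452 yaw_y -41.58 q7 [-0.58  0.84  0.45  1.64 -0.52  0.87 -0.61]
pos [0.596  0.1927 0.0709] shift [-0.06 -0.13 -0.09] turn [-0.5   0.13  0.05]
Ftan -13.41 Frad -1.25 Fz 6.07
```

```bash
python3 -m jog '[[[0,0.05,0],[0,0,0],45],[[0,-0.2,0],[0,0,0],45],[[0,-0.2,0],[-0.3,0.1,0],45],[[0,0,0],[-0.2,0,0],45]]'
python3 -c "
from h import *
st();arc(52,0,.14)"
```

```text
clock: 23.5
eef_pos: [0.5888, 0.1994, 0.072]
ee_rot: [0.002, 0.913, 0.408, -0.001]
wrist_force: [0.4, -0.3, 0.5]
finger_gap: 0.0455
23.5 [0.5888 0.1994 0.072 ] F [ 0.43 -0.3   0.48] gap 0.0455 yaw_y -41.8 q7 [-0.66  0.81  0.48  1.72 -0.51  0.75 -0.65]
pos [0.5888 0.1994 0.072 ] shift [-0.07 -0.23 -2.27] turn [0.02 0.02 0.02]
Ftan 0.52 Frad 0.07 Fz 0.48
```

```bash
python3 -m jog '[[[-0.03,-0.1,-0.3],[0,0,0],45],[[0,0,-0.9],[0,0,0],45],[[0,0,-1],[0,0,0],45],[[0,0,-1],[0,0,0],45],[[0,0,-1],[0,0,0],45]]'>/dev/null
python3 -m jog '[[[0.7,-0.7,-0.5],[0,0,0],45],[[0.7,-0.7,0],[0,0,0],45],[[0.7,-0.7,0],[0,0,0],45],[[0.7,-0.7,0],[0,0,0],45],[[0.7,-0.7,0],[0,0,0],45]]'>/dev/null
python3 -m jog '[[[0.7,-0.7,0],[0,0,0],45],[[0.7,-0.7,0],[0,0,0],45],[[0,0,0],[0,0,0],45],[[0,0,0],[0,0,0],45]]'
python3 -c "
from h import *
st()
c=cam('top');crop(c,'pics/e1.png',90,110,240,180,3)"
```

```text
clock: 25.25
eef_pos: [0.5942, 0.4001, 0.228]
ee_rot: [0.011, 0.918, 0.397, 0.012]
wrist_force: [0.0, -0.6, -0.4]
finger_gap: 0.045
25.25 [0.5942 0.4001 0.228 ] F [ 0.05 -0.58 -0.36] gap 0.045 yaw_y -43.26 q7 [-0.95  0.77  0.61  1.31 -0.42  1.17 -1.07]
```

View pics/e1.png

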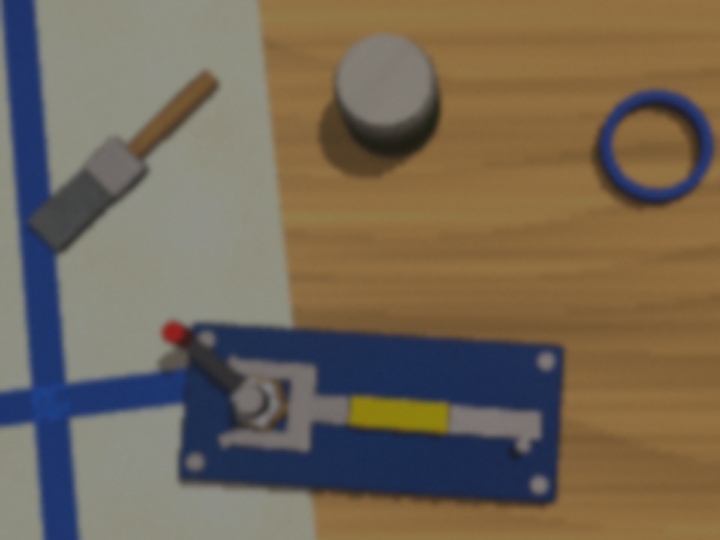

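Run:
```python
from h import *
c=cam("top")
th=np.radians(-3.99);Rm=np.array([[np.cos(th),-np.sin(th)],[np.sin(th),np.cos(th)]]);s=np.array([.5277,.1425])
f=lambda u,v,z:((p2w(c,90+(u+.5)/3-.5,110+(v+.5)/3-.5,z)[:2]-s)@Rm*1000)
S=[f(*p,.052) for p in((351,396),(450,403),(448,432),(349,426))];m=np.mean(S,0)
d=(S[0]+S[3])/2-f(541,425,.04);d/=np.linalg.norm(d)
print("sleeve",m,"angle",np.degrees(np.arctan2(d[0],d[1])),"jaw",m+115*d,"throat",f(289,405,.04),"knob",f(173,332,.101),"stud",f(248,402,.096))
st()
```

```text
sleeve [  -1.91931271 -113.72194721] angle 0.402834811999173 jaw [-1.11077808  1.27521046] throat [  0.52355121 -22.66872069] knob [48.35322678 63.66993523] stud [-1.92379149  1.37044721]
25.35 [0.5938 0.4006 0.2279] F [ 0.64 -0.51  0.5 ] gap 0.0449 yaw_y -43.25 q7 [-0.95  0.77  0.61  1.31 -0.42  1.17 -1.07]
```

All the end conditions I can measure hold, so I'm handing in.

```bash
python3 -c "
from cell import manip
print(manip.job_done())"
```

```text
the job is handed in; nothing more can be done
None
```

I slid the spanner flat along the casting onto the brass nut and let go. It came home with about 2.5 N of contact. I then swung the lever clockwise until it bound, at roughly 53° from the stud's x axis. I leaned on the knob with 13 to 14 N along the push (15 to 16 N in all) for about 0.75 s. After that I backed off, lifted clear and handed the job in at about 25 s of the 64 s allowed.

- **Spanner:** in the last picture, the jaw is within about 3 mm of the stud's axis, the handle within about 1° of -y, and the bar beside the stop pin.
- **Lever:** the knob is about 48 mm to the stud's +x, where it bound.
- **Robot and bystanders:** wrist force is near zero with the arm well clear. The paint can, tape roll and brush look undisturbed; I did not measure their positions.

**Not measured directly:**
- I judged the pin load from the force at the knob.
- I judged the brass nut's angle from the handle not having swung.
- While I leaned on the knob, the tool also took about 6 N upward and tilted by about 5°.
- Estimates of the stud's position disagree by up to about 4 mm.

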